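Tare the scale with its bowl on, then weigh the lemon

ROBOT

A 6-joint arm with a two-finger parallel gripper is mounted at the origin on a cart in front of the work surface, level with it; the furniture and walls round the work are solid. World frame = base frame: x ahead of the robot, y to its left, z up, the work surface at z = 0. Lengths are in m, angles in rad, forces in N, time in s.
With the tool pointing down it reaches from about 0.375 to 0.9 m from the base axis. Payload 3.1 kg.
Tool frame: the origin (TCP) lies where the fingers leave the gripper's body, on its centre line; the fingertips stand 70 mm ahead of it and the grasp point (between the pads) lies 51 mm ahead of it; z points along the fingers, y is the line along which they close (so a half turn about z gives the same grasp; the last joint's range is limited). The gripper opens to 87 mm and grips with 3 to 60 N. Pads are 19 mm wide; open, the fingers measure 117 mm over their backs; the gripper's body (75 mm by 190 mm) begins 51 mm behind the grasp point.
Start: joints at [-1.359, 0.527, 1.433, -0, 1.181, -0.178], TCP at [0.238, -0.578, 0.292] pointing down, gripper open.
Joint ranges: [-3.08, 3.08], [-0.75, 2.2], [0.22, 2.44], [-1.43, 4.57], [0, 2.65], [-2.85, 2.85]. Speed limits (rad/s): [2.79, 2.79, 3.14, 3.14, 3.14, 3.14].

INTERFACE

Orientations are given as a unit quaternion [x, y, z, w].
In Python, from rig import robot gives the robot as it stands.
- The arm moves only by the tool send_rows, never from a script. Its argument "deltas" is text: rows parted by semicolons, each of 7 numbers parted by spaces: the shift along the tool's x, y, z in mm, then the turn, a rotation vector about the tool's x, y, z in degrees, then the opening, from 0 (shut) to 1 (fully open). A call has 1 to 10 rows; each row shifts and turns the commanded pose from where the row before left it, along the tool's axes as they then stand; what a row does not reach is not made up. A row lasts 1/8 s, in which the tool goes at most 62.5 mm and 10.7 degrees, less where a joint would pass 70% of its speed; a pose out of reach is approached as far as the arm can. A call is refused whole if a number of a shift passes 62.5 or a number of a turn 10.7, either way. A call with a gripper value outside its range is refused whole. The fingers move at their own pace and stop on an object; "newtons" is the grip in N (left out, the last holds). Time passes only in rows, so rows that do not move let the fingers close. It gives the time, the measured TCP pose, the force, the opening and the grip force at its end, in the units of the state.
- robot.get_obs(): the state, without advancing time (a new reading comes with each control period).
- robot.camera(name): name is "scene" or "top" or "wrist"; returns a dict with "image" (480x640x3 uint8, red, green, blue), "depth" (480x640 float32, m along the optical axis (not along the pixel's ray), 0 where there is no reading), "fovy" (degrees; the focal length in pixels is half the picture's height over the tangent of half this angle, whatever the lens; pixels are square), "cx", "cy" (the principal point, pixels), "rvec" (rotation vector, rad) and "tvec" (3), from world to camera coordinates, as OpenCV has them. Camera axes: x right, y down, z forward; pixel columns grow to the right and rows downward; lengths in m; the calibration is good to about 2 mm. A picture is of the moment at which its call begins.
- robot.hand_in(): hands the job in; it is judged then, once.
Trained networks look in the newest picture that a camera, given by its name, has taken for a name from the list of things; names that differ only in an ending like _2 or _b are one class to them, and where a whole thing is asked for, a point or a joint stands for the part that bears it (a point fixed in the world has none). Each returns a list of dicts, best first, with "p" (0 to 1); they miss things now and then, are a little off and sometimes report something else, mostly with a low value. They report only what shows in the picture. A call takes as long as a camera call. They do not tell look-alikes from the thing itself.
- robot.find_in(camera, thing): "box" ([left, top, right, bottom] in pixels, round what is visible of it).
- robot.cut_out(camera, thing): "region" (480x640 bool, what is visible of it) and "box" ([left, top, right, bottom] in pixels, round what is visible of it).
The state is a dict: "time": time; "q": joint angles; "joint_velocities": joint speeds; "joint_torque": joint torques, N m; "position": TCP position; "tool_rot": TCP orientation; "ft_force": force on the tool from outside, world axes, zero at the start; "moment": the same for the moment, N m; "grip_width": finger opening in m; "grip_force": force on a finger pad.
Only numpy, scipy, OpenCV 4.12 (cv2) and the standard library are available. Lean on these libraries where they do the work, as an engineer would, in place of code of your own. Each camera call takes 0.05 s, during which the arm holds its last target. There are 200 camera calls.

TASK

Weigh the lemon: set the empty white bowl on the kitchen scale so that its foot sits fully down in the raised ring; let go of it only once it rests there. Then hold the blue tare key fully down for a good second and let it come up again, and only after that lay the lemon in the bowl. The scale is a delicate instrument: put the bowl down softly, press the key no harder than it needs, lower the lemon in rather than dropping it, do not press the small grey key, and leave the garlic, cup and teaspoon where they are.

Things in the scene. Friction and masses are not known exactly. Their poses are not given: they have to be found in the camera images.
- scale: Flat white kitchen scale, metal top, 245 x 172 mm; does not slide. Origin on the worktop under the centre of its weighing ring; x runs from the keys to the ring (away from the robot at yaw 0), housing x -162 to 82, y -86 to 86 mm. It stands on four screw feet wound out by an unknown 0 to 14 mm, which no pose of the scale shows. Top at 40 mm plus that. Robot may press it with 15 N at most.
- ring (a point): Centre of the weighing plate's top, 44 mm up if the feet are wound fully in; the real plate is 0 to 14 mm higher (unknown feet). Round it stands a raised dark steel ring, inner diameter 83 mm, outer 93 mm, 6 mm high, fixed to the plate. The bowl's foot belongs inside. The plate must not be hit or loaded through the bowl over 35 N. Axes as the scale.
- tare_spot (a point): Centre of the top of the blue tare key (26 x 32 mm) when up, 45 mm high if the feet are wound fully in; really 0 to 14 mm higher (unknown feet). In the scale's frame at x -125, y +55 mm. Fully down it still stands 2.5 mm above the top round it.
- unit_spot (a point): Likewise the small grey key (18 x 22 mm), nominal height 45 mm, at x -125, y -55 mm in the scale's frame. Not to be pressed.
- tare_key (a joint): Travel of the blue tare key in m: 0 up, 0.0025 fully down; it springs back. It starts to move at 2 N, needs 6 N at 0.002 and reaches its hard stop at 7 N.
- unit_key (a joint): Travel of the small grey key in m: 0 up, 0.003 fully down; sprung like the blue one. Not to be pressed.
- bowl: Empty round white bowl, 0.25 to 0.4 kg, upright. Origin at the centre of its underside, z up. Rim: outer diameter 150 mm, 72 mm high; wall 8 mm, upright over its top 30 mm; inner floor 16 mm up. Foot: 80 mm diameter, 10 mm high, lower edge bevelled 2.5 mm; 1.5 mm to spare all round in the scale's ring. Seated, its underside rests on the weighing plate.
- lemon_1: Yellow lemon lying on the worktop, 78 mm long (its x axis) by 55 mm across (y) by 56 mm high (z), about 0.1 kg. Origin at the underside as it lies at the start.
- lemon_mid (a point): The middle of the lemon, 28 mm above its origin.
- garlic_1: Garlic bulb, 60 x 57 x 58 mm, a bystander. Origin at its underside.
- mug_2: Small cup, red inside, 62 x 92 x 51 mm, a bystander at the back. Origin at its underside.
- teaspoon_1: Steel teaspoon, 130 x 27 x 11 mm, lying flat, a bystander. Origin at its underside.
Things that resemble listed ones, but are neither listed nor needed, are in the scene too. Of the things like the lemon_1, leave any that is green; of the rest the smaller one is meant.

How it is judged:
On the way, in this order (a step that is already met when the one before it is completed fails the run):
1. the bowl is set down on the scale's ring or plate while still held (not dropped onto it) (horizontal distance between bowl and scale below 0.01 m and contact force between bowl and scale above 1 N and contact force between the fingers and bowl above 2 N), for 0.1 s.
2. the bowl sits level in the ring on the scale, let go (horizontal distance between bowl and scale below 0.004 m and angle between bowl's own z axis and vertical below 0.03 rad and contact force between bowl and scale above 1 N and linear speed of bowl below 0.02 m/s and contact force between each of the arm, the fingers and bowl below 0.1 N), for 0.2 s.
3. the tare key is held down (at least 2 of its 2.5 mm) while the seated bowl is empty and untouched (all of step 2 and value of joint tare_key above 0.002 m and contact force between lemon_1 and bowl below 0.05 N), for 0.8 s.
4. the tare key has come up again, before anything is in the bowl (horizontal distance between bowl and scale below 0.004 m and angle between bowl's own z axis and vertical below 0.03 rad and contact force between bowl and scale above 1 N and linear speed of bowl below 0.02 m/s and value of joint tare_key below 0.001 m and contact force between lemon_1 and bowl below 0.05 N), for 0.1 s.
At the end, for the whole second after the job is handed in: The bowl stands level in the scale's ring (centre within 4 mm of the ring's, tilt under 0.03 rad), at rest; the lemon lies at rest inside the bowl (its middle within 50 mm of the bowl's axis and 20 to 65 mm above the bowl's underside); the tare key is up; nothing is held (all of step 2 and horizontal distance between lemon_mid and bowl below 0.05 m and z of lemon_mid in the frame of bowl between 0.02 and 0.065 m and linear speed of lemon_1 below 0.03 m/s and value of joint tare_key below 0.001 m); the robot touches nothing.
It fails at once if the scale was loaded or hit through the bowl with more than 35 N (contact force between bowl and scale above 35 N).
It fails at once if the robot pressed the scale or a key with more than 15 N (contact force between any of the fingers, the arm and scale above 15 N).
It fails at once if the grey unit key was pressed (value of joint unit_key above 0.002 m).
It fails at once if the lemon was dropped into the bowl (linear speed of lemon_1 above 0.6 m/s and horizontal distance between lemon_mid and bowl below 0.065 m and z of lemon_mid in the frame of bowl below 0.08 m).
It fails at once if a bystander was moved by more than 30 mm (distance of any of garlic_1, mug_2, teaspoon_1 from where it was at the start of the episode above 0.03 m).
It also fails if it takes over 72 s, if anything falls off the work surface, if the arm or the gripper's body presses on something with over 40 N, if the wrist force passes 120 N, or if a joint passes its speed limit or range.

## Working session

There is one attempt and no reset: what is moved stays moved. The work goes in short steps, Python scripts to look and compute and a tool call to move; the robot and the scene stay as the last step left them, time stands still between calls to the robot, and variables do not carry over. Pictures are saved under pics/ and viewed, at most 10 in all, crops included, and the job is handed in when it is done.

Besides the shell and the picture viewer there is one more tool, called after "Call:" as name(argument=value, ...), one argument or row to a line, values as JSON. send_rows: Moves the arm, as the interface text tells. Its arguments: {"type":"object","properties":{"deltas":{"type":"string"},"newtons":{"type":"number"}},"required":["deltas"]}

```bash
mkdir -p pics; ls
cat > h.py <<'E'
import numpy as np, cv2
from rig import robot
def cam(n,f=None):
    c=robot.camera(n)
    if f: cv2.imwrite('pics/'+f,c['image'][:,:,::-1])
    return c
def pts(c,mask=None):
    d=c['depth']; f=240/np.tan(np.radians(c['fovy'])/2)
    v,u=np.nonzero((d>0) if mask is None else (mask&(d>0)))
    z=d[v,u]; P=np.stack([(u-c['cx'])/f*z,(v-c['cy'])/f*z,z],1)
    R=cv2.Rodrigues(np.array(c['rvec'],float))[0]
    return (P-np.array(c['tvec']).ravel())@R, u, v
def world(c):
    W=np.full(c['depth'].shape+(3,),np.nan); P,u,v=pts(c); W[v,u]=P; return W
E
python3 - <<'E'
from h import *
for n in('top','scene'):
    c=cam(n,n+'1.png'); W=world(c)
    for t in('scale','bowl','lemon_1','garlic_1','mug_2','teaspoon_1','tare_spot','unit_spot'):
        for r in robot.cut_out(n,t):
            m=r['region']; 
            P=W[m]; P=P[~np.isnan(P[:,0])]
            if len(P): print(n,t,round(r['p'],2),np.round(r['box']),np.round(np.median(P,0),3),np.round(np.percentile(P,1,0),3),np.round(np.percentile(P,99,0),3))
print(robot.get_obs())
E
```

```text
pics
top scale 0.58 [144. 219. 266. 364.] [0.512 0.206 0.052] [0.393 0.111 0.039] [0.639 0.301 0.062]
top bowl 0.84 [389. 255. 470. 335.] [ 0.511 -0.208  0.027] [ 0.436 -0.27   0.01 ] [ 0.579 -0.128  0.074]
top lemon_1 0.86 [301. 317. 341. 348.] [ 0.439 -0.002  0.046] [ 0.415 -0.038  0.001] [0.466 0.032 0.057]
top lemon_1 0.62 [416. 212. 446. 249.] [ 0.629 -0.21   0.046] [ 0.597 -0.238 -0.001] [ 0.67  -0.187  0.057]
top lemon_1 0.58 [301. 240. 347. 294.] [ 0.558 -0.011  0.066] [ 0.514 -0.049  0.039] [0.611 0.025 0.079]
top garlic_1 0.98 [342. 188. 372. 215.] [ 0.685 -0.067  0.037] [ 0.663 -0.095  0.015] [ 0.714 -0.043  0.055]
top mug_2 0.77 [199. 146. 231. 189.] [0.774 0.202 0.029] [ 0.717  0.172 -0.001] [0.8   0.232 0.052]
top teaspoon_1 0.62 [297. 139. 345. 182.] [0.796 0.012 0.004] [ 0.737 -0.049 -0.003] [0.832 0.045 0.012]
top tare_spot 0.59 [145. 220. 266. 367.] [0.512 0.206 0.052] [0.393 0.111 0.002] [0.639 0.303 0.062]
top tare_spot 0.46 [414. 212. 443. 251.] [ 0.629 -0.21   0.046] [ 0.598 -0.238  0.   ] [ 0.667 -0.187  0.057]
top unit_spot 0.82 [148. 220. 264. 368.] [0.511 0.
[... 1209 characters left out ...]
ime': 0.9, 'q': array([-1.35848300e+00,  5.27469811e-01,  1.43268872e+00, -5.29787525e-06,
        1.18136208e+00, -1.78543082e-01]), 'joint_velocities': array([-0.00031827,  0.00071109,  0.00034295, -0.00135364,  0.00128328,
       -0.00144395]), 'joint_torque': array([-1.20336594e-03, -4.40001297e+01, -1.76988763e+01,  6.33524358e-02,
        5.04242373e-02, -1.92593717e-05]), 'position': array([ 0.23811214, -0.5778553 ,  0.29227057]), 'tool_rot': array([ 9.80964412e-01,  1.94187593e-01, -1.84205757e-06,  3.60593136e-05]), 'ft_force': array([ 0.15542866,  0.2755649 , -0.2766794 ]), 'moment': array([-0.0152792 , -0.00813605,  0.01915828]), 'grip_force': 0.0, 'grip_width': 0.086697606525508}
```

View pics/top1.png

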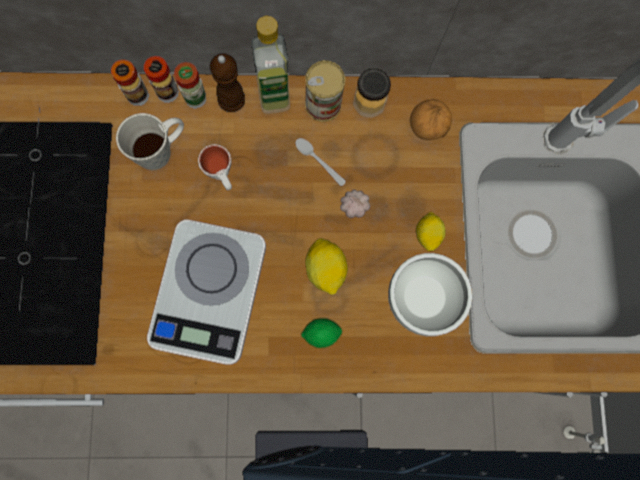

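View pics/scene1.png

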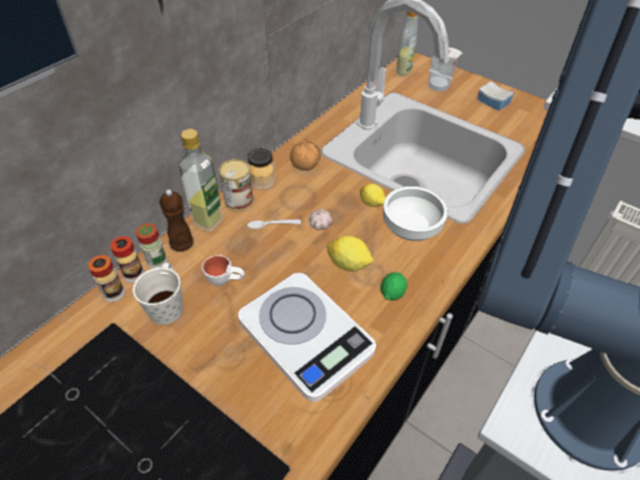

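Candidates for the lemon in the top view: green lime (321,332), big yellow lemon (326,266) and small yellow lemon (431,231). The small yellow one is the target. The bowl is at (430,294), the scale ring at (212,268), the blue key at (166,329) and the grey key at (226,342).

```bash
cat >> h.py <<'E'
from scipy.optimize import least_squares
def circ(P,r=None):
    x0=P[:,:2].mean(0)
    if r: s=least_squares(lambda p:np.hypot(*(P[:,:2]-p).T)-r,x0,loss='soft_l1',f_scale=.002)
    else: s=least_squares(lambda p:np.hypot(*(P[:,:2]-p[:2]).T)-p[2],[*x0,.05],loss='soft_l1',f_scale=.002)
    return s.x
def box(W,lo,hi):
    with np.errstate(invalid='ignore'): return ((W>np.array(lo))&(W<np.array(hi))).all(2)
def key(W,im,lo=(.35,.05,.02),hi=(.7,.35,.1)):
    i=im.astype(int); m=box(W,lo,hi)&(i[:,:,2]>i[:,:,0]+60)&(i[:,:,2]>110)
    return m
E
python3 - <<'E'
from h import *
for n in('top','scene'):
    c=cam(n); W=world(c); im=c['image']
    m=box(W,(.4,-.3,.068),(.6,-.1,.08)); print(n,'rim',m.sum(),circ(W[m]),np.median(W[m][:,2]))
    k=key(W,im); print('key',k.sum(),W[k].mean(0),W[k].min(0),W[k].max(0))
    s=box(W,(.37,.09,.03),(.66,.32,.08)); P=W[s]; h=np.histogram(P[:,2],bins=np.arange(.03,.075,.002)); print(h[0])
    t=P[P[:,2]>.046]; print(cv2.minAreaRect((t[:,:2]*1000).astype(np.float32)))
    m=box(W,(.48,.1,.058),(.66,.3,.08)); print('ring',m.sum(),circ(W[m]),circ(W[m],.044))
    l=box(W,(.59,-.26,.03),(.68,-.17,.07)); print(cv2.minAreaRect((W[l][:,:2]*1000).astype(np.float32)),W[l][:,2].max())
cv2.imwrite('pics/crop.png',cv2.resize(cam('top')['image'][170:370,290:490,::-1],None,fx=3,fy=3,interpolation=2))
E
```

```text
top rim 1033 [ 0.50782929 -0.1998602   0.07057985] 0.07108883150435946
key 253 [0.44376826 0.27810886 0.05527379] [0.43036712 0.26173265 0.0495058 ] [0.45728005 0.29638145 0.06020306]
[  17    9   14   13   10   17   34  115  591 1837 3063 2849 2100 1097
  386  175   82   14    2    0    0    0]
((516.7816162109375, 207.10232543945312), (172.4165802001953, 244.73390197753906), 78.09158325195312)
ring 616 [0.55583475 0.19842165 0.04395835] [0.5558341  0.19842138]
((632.5882568359375, -212.93191528320312), (59.62504577636719, 59.448387145996094), 43.94654846191406) 0.057889270143427936
scene rim 492 [ 0.50559161 -0.19843751  0.0706555 ] 0.07087973749264141
key 252 [0.44389382 0.2789914  0.05616142] [0.42907555 0.25954595 0.04903548] [0.46096512 0.29536582 0.06059854]
[  65   63   54   72   60   56   58   84  247  955 2373 2365 1762 1066
  324  163   71    5    0    0    0    0]
((514.8331298828125, 208.10586547851562), (172.4308624267578, 245.83920288085938), 78.1404037475586)
ring 505 [0.5533696  0.20013463 0.04396525] [0.55337136 0.20013092]
((627.9122924804688, -208.71157836914062), (61.197471618652344, 55.1579475402832), 33.0697135925293) 0.056861935304470916
```

View pics/crop.png

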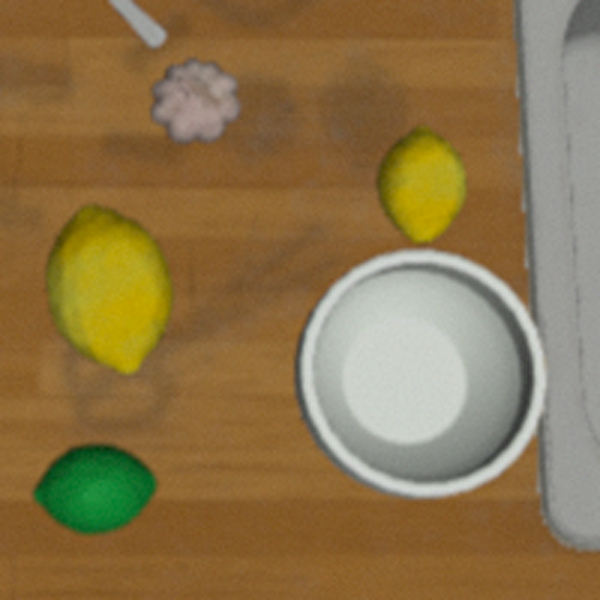

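The crop shows the small yellow lemon at crop (420,185), which is top (430,232), with its long axis roughly along world x. It is clearly smaller than the one at crop (110,290), so the choice stands. Next, turn the tool and go over the +y rim of the bowl.

Call:
send_rows(
  deltas="0 0 0 0 0 7.5 0.45;0 0 0 0 0 7.5 0.45;0 0 0 0 0 7.4 0.45;30 -50 0 0 0 0 0.45;30 -50 0 0 0 0 0.45;30 -50 0 0 0 0 0.45;30 -50 0 0 0 0 0.45;30 -50 0 0 0 0 0.45",
  newtons=30,
)

```text
time: 2.05
position: [0.389, -0.3264, 0.2925]
tool_rot: [1.0, -0.0, 0.0, 0.0]
ft_force: [0.6, -0.1, -0.4]
grip_width: 0.0393
grip_force: 0.0
```

Call:
send_rows(
  deltas="30 -50 20 0 0 0 0.45;30 -50 20 0 0 0 0.45;30 -50 20 0 0 0 0.45;30 -50 20 0 0 0 0.45;0 0 0 0 0 0 0.45;0 0 0 0 0 0 0.45",
)

```text
time: 2.8
position: [0.5083, -0.128, 0.2124]
tool_rot: [1.0, 0.0, 0.0, 0.0]
ft_force: [-0.2, 0.2, 1.3]
grip_width: 0.0393
grip_force: 0.0
```

Run:
```python
from h import *
o=robot.get_obs(); print(o['time'],o['position'],o['tool_rot'],o['q'],o['grip_width'],o['ft_force'])
c=cam('wrist','w1.png'); W=world(c)
m=box(W,(.4,-.3,.066),(.6,-.1,.08)); print('rim',m.sum(),circ(W[m]),circ(W[m],.071),np.median(W[m][:,2]))
```

```text
2.8 [ 0.50832022 -0.12796067  0.21235827] [9.99999849e-01 4.84158840e-04 3.26144276e-05 2.56757027e-04] [-4.59785358e-01  5.08496631e-01  1.76263562e+00 -5.63941589e-04
  8.70173939e-01  1.11040616e+00] 0.039266834253208524 [-0.24985183  0.17728893  1.34484646]
rim 6363 [ 0.5073708  -0.20050204  0.06983613] [ 0.50622228 -0.20062413] 0.07166203759167812
```

View pics/w1.png

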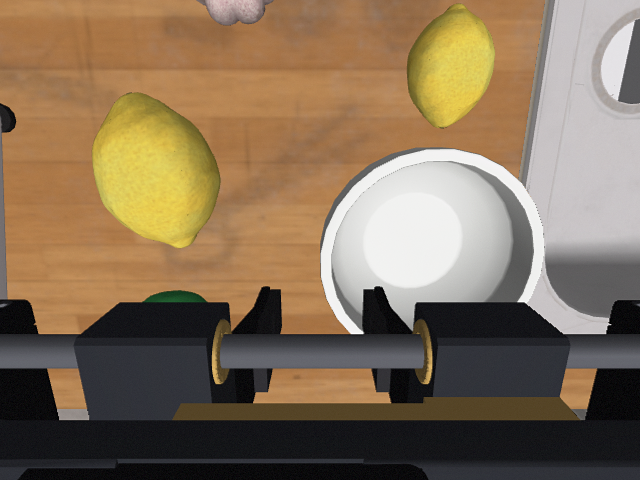

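Wrist view: the rim passes between the fingers at about (350,320), and nothing blocks the way down. The small lemon is at (450,65).

Call:
send_rows(
  deltas="-1 1.5 30 0 0 0 0.45;0 0 35 0 0 0 0.45;0 0 25 0 0 0 0.45;0 0 11 0 0 0 0.45;0 0 0 0 0 0 0.45;0 0 0 0 0 0 0;0 0 0 0 0 0 0;0 0 0 0 0 0 0;0 0 0 0 0 0 0;0 0 0 0 0 0 0",
  newtons=40,
)

```text
time: 4.1
position: [0.5072, -0.1294, 0.1116]
tool_rot: [1.0, 0.0, 0.0, 0.0]
ft_force: [-0.8, -0.7, 3.7]
grip_width: 0.0075
grip_force: 40.8
```

Call:
send_rows(
  deltas="0 0 -10 0 0 0 0;0 0 -30 0 0 0 0;0 0 -40 0 0 0 0;0 0 -30 0 0 0 0;0 0 0 0 0 0 0;0 0 0 0 0 0 0;0 0 0 0 0 0 0",
)

```text
time: 4.97
position: [0.5062, -0.1289, 0.2197]
tool_rot: [1.0, -0.0, -0.002, -0.001]
ft_force: [-0.8, 0.6, -2.4]
grip_width: 0.0079
grip_force: 41.0
```

Run:
```python
from h import *
o=robot.get_obs(); print(o['time'],o['position'],o['tool_rot'],o['grip_width'],o['grip_force'],o['ft_force'])
for n in('wrist','top'):
    c=cam(n,'lift_'+n+'.png'); W=world(c); m=box(W,(.41,-.3,.16),(.6,-.155,.21)); P=W[m]
    # rim plane: pts near top
    g=P[P[:,2]>.17-.0]; 
    for _ in range(4):
        A=np.c_[g[:,:2]-[.507,-.2],np.ones(len(g))]; s=np.linalg.lstsq(A,g[:,2],rcond=None)[0]; r=g[:,2]-A@s; g=g[r>-.002]
    print(n,len(P),len(g),'slopes,z',s,circ(g,.071),circ(g))
```

```text
4.975 [ 0.50620774 -0.12891109  0.21965826] [ 9.99998196e-01 -1.53613728e-04 -1.67119599e-03 -8.89572289e-04] 0.007891995593615562 40.95791725611775 [-0.78599992  0.55767879 -2.43994922]
wrist 10155 6135 slopes,z [0.02693358 0.01024534 0.17713868] [ 0.50577067 -0.19885771] [ 0.51173161 -0.19901993  0.0655024 ]h.py:17: RuntimeWarning: Mean of empty slice.
  x0=P[:,:2].mean(0)
  ret = um.true_divide(
Traceback (most recent call last):
  File "h.py", line 18, in circ
    if r: s=least_squares(lambda p:np.hypot(*(P[:,:2]-p).T)-r,x0,loss='soft_l1',f_scale=.002)
            ~~~~~~~~~~~~~^^^^^^^^^^^^^^^^^^^^^^^^^^^^^^^^^^^^^^^^^^^^^^^^^^^^^^^^^^^^^^^^^^^^
ValueError: Initial guess is outside of provided bounds
```

Call:
send_rows(
  deltas="-12 -45 -6 0 0 0 0;-12 -50 -6 0 0 0 0;-12 -50 -6 0 0 0 0;-12 -50 -6 0 0 0 0;-12 -50 -6 0 0 0 0;-12 -34 -6 0 0 0 0;0 0 0 0 0 0 0;0 0 0 0 0 0 0;0 0 0 0 0 0 0",
)

```text
time: 6.2
position: [0.4357, 0.1487, 0.2569]
tool_rot: [1.0, -0.001, -0.0, 0.0]
ft_force: [0.2, -0.3, -3.1]
grip_width: 0.008
grip_force: 41.0
```

```bash
cat >> h.py <<'E'
def rimfit(W,ctr,z,rad=.09):
    d=np.hypot(W[...,0]-ctr[0],W[...,1]-ctr[1]); g=W[(d<rad)&(abs(W[...,2]-z)<.015)&(W[...,2]>z-.01)&(d>.055)]
    for _ in range(5):
        A=np.c_[g[:,:2]-ctr,np.ones(len(g))]; s=np.linalg.lstsq(A,g[:,2],rcond=None)[0]; r=g[:,2]-A@s; g=g[(r>-.003)&(r<.004)]
    return s,circ(g,.071),len(g)
E
python3 - <<'E'
from h import *
o=robot.get_obs(); p=o['position']; print(o['time'],p,o['tool_rot'],o['ft_force'])
for n in('wrist','top'):
    c=cam(n,'n_'+n+'.png'); W=world(c)
    try: print(n,rimfit(W,p[:2]+[0,-.0705],p[2]-.0396))
    except Exception as e: print(e)
    m=box(W,(.48,.13,.058),(.63,.27,.08)); print('ring',m.sum(),circ(W[m]),circ(W[m],.044))
    t=box(W,(.45,.1,.046),(.65,.3,.059)); print('plate z',np.median(W[t&(np.hypot(W[...,0]-.5545,W[...,1]-.199)<.035)][:,2]))
    k=key(W,c['image']); print('key',W[k].mean(0),k.sum())
E
```

```text
6.2 [0.4357106  0.14869044 0.25690478] [ 9.99999627e-01 -8.39531045e-04 -1.53712829e-04  1.31018696e-04] [ 0.15218928 -0.32864814 -3.13728386]
wrist (array([-0.00159211,  0.00766885,  0.21652734]), array([0.43538556, 0.07811248]), 10345)
ring 3126 [0.55386492 0.19785418 0.04351122] [0.55377918 0.19783329]
plate z 0.05576467365321344
key [0.44344022 0.27728142 0.05694241] 1141
top (array([0.00040718, 0.00470527, 0.21572553]), array([0.43701857, 0.07882317]), 973)
ring 342 [0.55698117 0.19852831 0.04339428] [0.55620384 0.1984079 ]
plate z 0.05484705988145708
key [nan nan nan] 0<stdin>:9: RuntimeWarning: Mean of empty slice.
  ret = um.true_divide(
```

View pics/n_wrist.png

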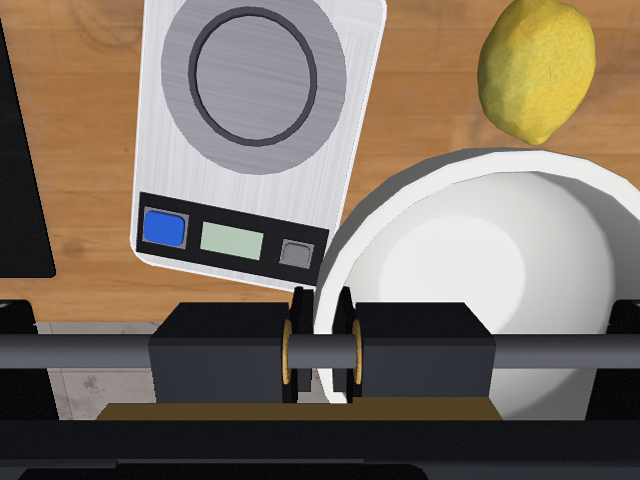

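The wrist view shows the ring at (252,75) and the bowl held level at the right. Both cameras agree on the ring-minus-bowl offset: about (118.7, 119.7) mm.

Call:
send_rows(
  deltas="0 -20 0 0 0 0 0;20 -30 0 0 0 0 0;30 -30 0 0 0 0 0;30 -20 10 0 0 0 0;25 -15 20 0 0 0 0;13.7 -4.7 20 0 0 0 0;0 0 15 0 0 0 0;0 0 0 0 0 0 0;0 0 0 0 0 0 0;0 0 0 0 0 0 0",
)

```text
time: 7.55
position: [0.5541, 0.2692, 0.1933]
tool_rot: [1.0, -0.0, 0.001, -0.0]
ft_force: [-0.0, 0.5, -2.2]
grip_width: 0.0078
grip_force: 41.0
```

Run:
```python
from h import *
o=robot.get_obs(); p=o['position']; print(o['time'],p,o['tool_rot'],o['ft_force'])
for n in('wrist','top','scene'):
    c=cam(n,'o_'+n+'.png'); W=world(c)
    try: print(n,rimfit(W,p[:2]+[0,-.0705],p[2]-.0396))
    except Exception as e: print(e)
```

```text
7.55 [0.55406274 0.26922927 0.19333803] [ 9.99999658e-01 -1.64924272e-04  7.80782070e-04 -2.18815308e-04] [-1.15658230e-03  4.94069391e-01 -2.21135746e+00]
wrist (array([1.49779360e-04, 8.35544801e-03, 1.52876275e-01]), array([0.55390754, 0.19863688]), 10320)
top (array([0.00205424, 0.00722644, 0.1521474 ]), array([0.55539026, 0.19884984]), 933)
scene (array([-0.00955662,  0.00333884,  0.15162384]), array([0.55386739, 0.20032532]), 426)
```

Call:
send_rows(
  deltas="0 0.5 8 0 0 0 0;0 0 6 0 0 0 0;0 0 3 0 0 0 0;0 0 0 0 0 0 0;0 0 0 0 0 0 0",
)

```text
time: 8.32
position: [0.5541, 0.2688, 0.1753]
tool_rot: [1.0, -0.0, 0.0, -0.0]
ft_force: [0.5, 1.0, -2.2]
grip_width: 0.0078
grip_force: 41.0
```

Call:
send_rows(
  deltas="0 0 1 0 0 0 0;0 0 1 0 0 0 0;0 0 1 0 0 0 0;0 0 0 0 0 0 0",
)

```text
time: 8.82
position: [0.5539, 0.2688, 0.1721]
tool_rot: [1.0, -0.0, -0.0, 0.0]
ft_force: [0.7, 0.6, -2.8]
grip_width: 0.0076
grip_force: 41.0
```

Call:
send_rows(
  deltas="0 0 1 0 0 0 0;0 0 1 0 0 0 0;0 0 0 0 0 0 0",
)

```text
time: 9.2
position: [0.5539, 0.2688, 0.1701]
tool_rot: [1.0, -0.0, -0.0, 0.0]
ft_force: [-0.2, -0.5, -1.6]
grip_width: 0.0082
grip_force: 41.0
```

Call:
send_rows(
  deltas="0 0 0.7 0 0 0 0;0 0 0 0 0 0 0",
)

```text
time: 9.45
position: [0.5539, 0.2688, 0.1695]
tool_rot: [1.0, -0.0, -0.0, 0.0]
ft_force: [1.1, -0.5, -3.0]
grip_width: 0.0075
grip_force: 41.0
```

Call:
send_rows(
  deltas="0 0 0.7 0 0 0 0;0 0 0 0 0 0 0",
)

```text
time: 9.7
position: [0.5539, 0.2688, 0.1688]
tool_rot: [1.0, -0.0, -0.0, 0.0]
ft_force: [0.9, 0.1, -3.0]
grip_width: 0.008
grip_force: 41.0
```

Call:
send_rows(
  deltas="0 0 0.7 0 0 0 0;0 0 0 0 0 0 0",
)

```text
time: 9.95
position: [0.5539, 0.2688, 0.1681]
tool_rot: [1.0, -0.0, -0.0, 0.0]
ft_force: [0.3, -0.7, -3.5]
grip_width: 0.0079
grip_force: 41.0
```

Call:
send_rows(
  deltas="0 0 0.7 0 0 0 0;0 0 0 0 0 0 0",
)

```text
time: 10.2
position: [0.5541, 0.2689, 0.1677]
tool_rot: [1.0, -0.0, 0.0, -0.0]
ft_force: [-0.8, 0.7, -0.3]
grip_width: 0.0075
grip_force: 40.8
```

Call:
send_rows(
  deltas="0 0 0.5 0 0 0 0;0 0 0 0 0 0 0",
)

```text
time: 10.45
position: [0.5541, 0.269, 0.1675]
tool_rot: [1.0, -0.0, 0.0, -0.0]
ft_force: [-0.5, 0.9, 2.8]
grip_width: 0.0081
grip_force: 40.8
```

Call:
send_rows(
  deltas="0 0 0.5 0 0 0 0;0 0 0 0 0 0 0",
)

```text
time: 10.7
position: [0.5541, 0.2691, 0.1674]
tool_rot: [1.0, -0.0, 0.0, -0.0]
ft_force: [-0.6, 1.6, 5.7]
grip_width: 0.0077
grip_force: 40.8
```

Contact came at the expected plate height with about 8 N. Now ease the grip and release.

Call:
send_rows(
  deltas="0 0 -0.3 0 0 0 0;0 0 0 0 0 0 0",
  newtons=8,
)

```text
time: 10.95
position: [0.5542, 0.2691, 0.1673]
tool_rot: [1.0, -0.0, 0.001, -0.0]
ft_force: [-2.3, 1.8, 5.4]
grip_width: 0.0087
grip_force: 8.8
```

Call:
send_rows(
  deltas="0 0 0 0 0 0 0.2;0 0 0 0 0 0 0.45;0 0 0 0 0 0 0.45;0 0 0 0 0 0 0.45;0 0 -10 0 0 0 0.45;0 0 -30 0 0 0 0.45;0 0 -30 0 0 0 0.45;0 0 -20 0 0 0 0.45;0 0 0 0 0 0 0.45",
)

```text
time: 12.08
position: [0.555, 0.2692, 0.2593]
tool_rot: [1.0, -0.0, 0.003, -0.001]
ft_force: [-0.5, -0.5, -0.0]
grip_width: 0.0393
grip_force: 0.0
```

Run:
```python
from h import *
o=robot.get_obs(); p=o['position']; print(o['time'],p,o['q'],o['ft_force'])
for n in('wrist','top','scene'):
    c=cam(n,'s_'+n+'.png'); W=world(c)
    try: print(n,rimfit(W,np.array([.5543,.1985]),.1275))
    except Exception as e: print(e)
    if n=='scene': cv2.imwrite('pics/sc.png',cv2.resize(c['image'][220:420,200:420,::-1],None,fx=3,fy=3))
    k=key(W,c['image']); print('key',k.sum(),W[k].mean(0) if k.any() else '')
```

```text
12.075 [0.5550187  0.26915018 0.2592799 ] [ 2.70593205e-01  5.52342403e-01  1.49047609e+00 -8.31945168e-06
  1.09340327e+00  1.84146544e+00] [-0.53310346 -0.54809294 -0.00376421]
wrist (array([0.00087172, 0.00291245, 0.12734599]), array([0.55380105, 0.19846873]), 6273)
key 28 [0.43002574 0.27127141 0.05630832]
top (array([ 0.00042436, -0.00051353,  0.12660399]), array([0.55543932, 0.19878424]), 818)
key 261 [0.44386349 0.27809954 0.05563611]
scene (array([-0.00640089, -0.00210171,  0.12661824]), array([0.55370088, 0.20027949]), 558)
key 263 [0.44369361 0.27898447 0.05603108]
```

View pics/sc.png

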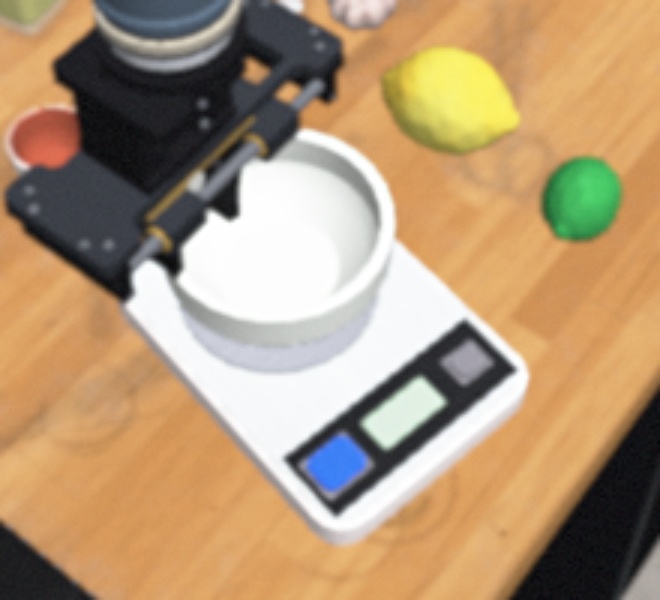

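The picture shows the bowl seated in the ring; cameras agree it is level and centred within about 1 mm. The blue key at crop (337,462) is free. Next: close the fingers, turn 20° so the gripper body clears the bowl, and go over the key.

Call:
send_rows(
  deltas="0 0 -15 0 0 10 0;0 0 0 0 0 10 0;-25 5 0 0 0 0 0;-40 10 0 0 0 0 0;-30 10 15 0 0 0 0;-12.8 4.3 35 0 0 0 0;0 0 40 0 0 0 0;0 0 20 0 0 0 0;0 0 0 0 0 0 0;0 0 0 0 0 0 0",
)

```text
time: 13.48
position: [0.4428, 0.2782, 0.1619]
tool_rot: [0.985, -0.174, 0.0, -0.0]
ft_force: [-0.4, -1.0, 0.4]
grip_width: 0.0006
grip_force: 0.0
```

Run:
```python
from h import *
o=robot.get_obs(); p=o['position']; print(o['time'],p,o['q'],o['ft_force'],o['grip_width'])
c=cam('scene'); cv2.imwrite('pics/k.png',cv2.resize(c['image'][220:420,200:420,::-1],None,fx=3,fy=3))
```

```text
13.475 [0.44284148 0.27821567 0.16185358] [3.47060188e-01 5.91752348e-01 1.80107342e+00 1.09357916e-05
 7.48724789e-01 2.26712466e+00] [-0.41710843 -0.96948556  0.38014107] 0.0006041123611096638
```

View pics/k.png

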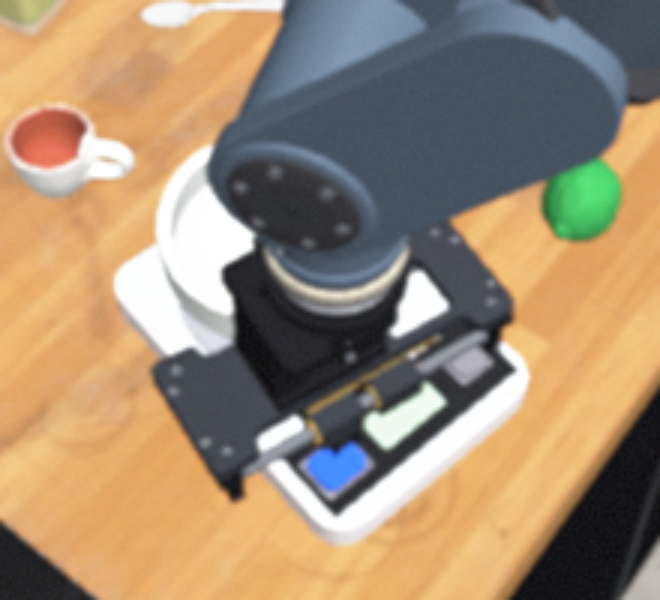

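The fingers stand above the blue key, and the gripper body is clear of the bowl and the grey key. Going down.

Call:
send_rows(
  deltas="0.5 0 14 0 0 0 0;0 0 10 0 0 0 0;0 0 6 0 0 0 0;0 0 2 0 0 0 0;0 0 0 0 0 0 0;0 0 0 0 0 0 0",
)

```text
time: 14.28
position: [0.4433, 0.2781, 0.1299]
tool_rot: [0.985, -0.174, 0.0, -0.0]
ft_force: [0.6, -0.5, -0.6]
grip_width: 0.0006
grip_force: 0.0
```

Call:
send_rows(
  deltas="0 0 1 0 0 0 0;0 0 1 0 0 0 0;0 0 0 0 0 0 0",
)

```text
time: 14.65
position: [0.443, 0.278, 0.1277]
tool_rot: [0.985, -0.174, -0.0, 0.0]
ft_force: [0.2, 0.2, 0.2]
grip_width: 0.0003
grip_force: 0.0
```

Call:
send_rows(
  deltas="0 0 1 0 0 0 0;0 0 0 0 0 0 0",
)

```text
time: 14.9
position: [0.4432, 0.278, 0.1269]
tool_rot: [0.985, -0.174, 0.0, -0.0]
ft_force: [-0.2, 0.1, 1.7]
grip_width: 0.0004
grip_force: 0.9
```

Call:
send_rows(
  deltas="0 0 0.5 0 0 0 0;0 0 0 0 0 0 0",
)

```text
time: 15.15
position: [0.4432, 0.278, 0.1264]
tool_rot: [0.985, -0.174, 0.0, -0.0]
ft_force: [0.3, 0.2, 2.2]
grip_width: 0.0001
grip_force: 1.4
```

Call:
send_rows(
  deltas="0 0 0.7 0 0 0 0;0 0 0.5 0 0 0 0;0 0 0 0 0 0 0",
)

```text
time: 15.52
position: [0.4431, 0.278, 0.1252]
tool_rot: [0.985, -0.174, 0.0, -0.0]
ft_force: [0.3, -0.6, 4.7]
grip_width: 0.0002
grip_force: 2.5
```

Call:
send_rows(
  deltas="0 0 0.5 0 0 0 0;0 0 0 0 0 0 0",
)

```text
time: 15.78
position: [0.4431, 0.278, 0.1248]
tool_rot: [0.985, -0.174, 0.0, -0.0]
ft_force: [0.2, -0.6, 5.6]
grip_width: 0.0001
grip_force: 2.9
```

Call:
send_rows(
  deltas="0 0 0.5 0 0 0 0;0 0 0 0 0 0 0",
)

```text
time: 16.02
position: [0.4431, 0.278, 0.1244]
tool_rot: [0.985, -0.174, 0.0, -0.0]
ft_force: [-0.6, -0.2, 6.0]
grip_width: 0.0004
grip_force: 3.3
```

Call:
send_rows(
  deltas="0 0 0.5 0 0 0 0;0 0 0 0 0 0 0",
)

```text
time: 16.27
position: [0.4432, 0.278, 0.1243]
tool_rot: [0.985, -0.174, 0.0, -0.0]
ft_force: [-1.4, -0.5, 9.6]
grip_width: 0.0008
grip_force: 4.7
```

Call:
send_rows(
  deltas="0 0 0.3 0 0 0 0;0 0 0 0 0 0 0",
)

```text
time: 16.52
position: [0.4431, 0.278, 0.1243]
tool_rot: [0.985, -0.174, 0.0, -0.0]
ft_force: [-1.4, -1.3, 11.7]
grip_width: 0.0003
grip_force: 5.7
```

That is the hard stop. Back off slightly, hold for a good second, then lift.

Call:
send_rows(
  deltas="0 0 -0.3 0 0 0 0;0 0 0 0 0 0 0;0 0 0 0 0 0 0;0 0 0 0 0 0 0;0 0 0 0 0 0 0;0 0 0 0 0 0 0;0 0 0 0 0 0 0;0 0 0 0 0 0 0;0 0 0 0 0 0 0;0 0 0 0 0 0 0",
)

```text
time: 17.77
position: [0.4431, 0.278, 0.1243]
tool_rot: [0.985, -0.174, 0.0, -0.0]
ft_force: [-1.6, -0.4, 9.5]
grip_width: 0.0005
grip_force: 4.7
```

Call:
send_rows(
  deltas="0 0 -2 0 0 0 0;0 0 -10 0 0 0 0;0 0 -30 0 0 0 0;0 0 -50 0 0 0 0;0 0 -50 0 0 0 0.8;0 0 -10 0 0 0 0.8;0 0 0 0 0 0 0.8",
)

```text
time: 18.65
position: [0.4429, 0.2779, 0.2758]
tool_rot: [0.985, -0.174, 0.0, -0.0]
ft_force: [-0.3, -0.8, 0.1]
grip_width: 0.0226
grip_force: 0.0
```

Call:
send_rows(
  deltas="0 0 0 0 0 -10 1;0 0 0 0 0 -10 1;13 54 0 0 0 0 1;13 54 0 0 0 0 1;13 54 0 0 0 0 1;13 54 0 0 0 0 1;13 54 0 0 0 0 1;13 54 0 0 0 0 1;13 54 0 0 0 0 1;13 54 0 0 0 0 1",
)

```text
time: 19.9
position: [0.5461, -0.1554, 0.2728]
tool_rot: [1.0, -0.0, -0.002, -0.001]
ft_force: [0.0, -0.5, -0.2]
grip_width: 0.0866
grip_force: 0.0
```

Call:
send_rows(
  deltas="13 54 0 0 0 0 1;0 0 0 0 0 0 1;0 0 0 0 0 0 1;0 0 0 0 0 0 1",
)

```text
time: 20.4
position: [0.5592, -0.2062, 0.2744]
tool_rot: [1.0, 0.001, -0.001, -0.001]
ft_force: [-0.3, 0.2, 0.5]
grip_width: 0.0871
grip_force: 0.0
```

Run:
```python
from h import *
o=robot.get_obs(); p=o['position']; print(o['time'],p,o['tool_rot'],o['q'],o['grip_width'])
c=cam('top'); W=world(c); print('bowl',rimfit(W,np.array([.5543,.1985]),.1275)); k=key(W,c['image']); print('key z',W[k].mean(0))
c=cam('wrist','lem.png'); W=world(c); i=c['image'].astype(int)
m=box(W,(.57,-.27,.012),(.69,-.15,.07))&(i[:,:,0]>i[:,:,2]+50); P=W[m]
print(m.sum(),cv2.minAreaRect((P[:,:2]*1000).astype(np.float32)),P.min(0),P.max(0))
t=P[P[:,2]>.035]; e=np.linalg.svd(t[:,:2]-t[:,:2].mean(0),full_matrices=0)[2]; print(t.mean(0),np.degrees(np.arctan2(e[0,1],e[0,0])),cv2.fitEllipse((t[:,:2]*1000).astype(np.float32)))
```

```text
20.4 [ 0.55916893 -0.20622151  0.27444556] [ 9.99998422e-01  6.62670906e-04 -1.33668889e-03 -9.63999056e-04] [-5.40774971e-01  5.09864431e-01  1.52450831e+00  3.06341951e-04
  1.11050456e+00  1.02855948e+00] 0.08714630897887365
bowl (array([ 0.00219743, -0.00136957,  0.12682198]), array([0.55534559, 0.1985034 ]), 1102)
key z [0.44400357 0.27831139 0.05535391]
4145 ((631.7263793945312, -214.8900146484375), (61.74092102050781, 61.92426681518555), 42.46921920776367) [ 0.5942863  -0.24208274  0.02686911] [ 0.67043583 -0.18775794  0.05711077]
[ 0.63262448 -0.21461531  0.04761476] 174.9516581671051 ((632.0062255859375, -214.73033142089844), (42.34053039550781, 54.05741500854492), 85.07084655761719)
```

View pics/lem.png

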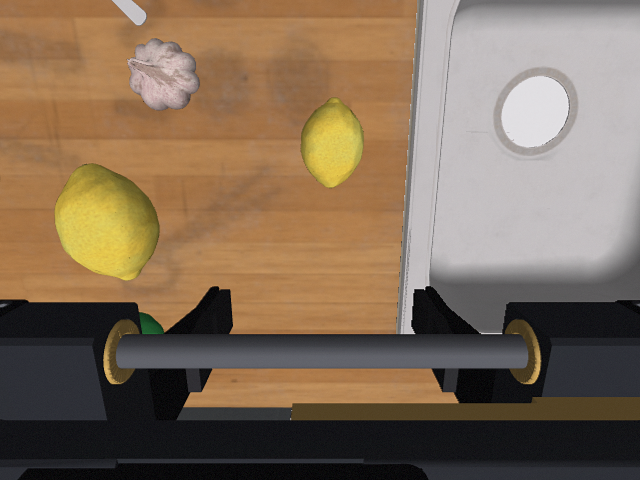

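The wrist view shows the small yellow lemon at (332,143), with its axis about 4° off the tool's x. The sink edge at (410,150) and the garlic at (163,73) leave room. Reaching for it.

Call:
send_rows(
  deltas="40 5 0 0 0 0 1;33 3.3 20 0 0 0 1;0 0 40 0 0 4 1;0 0 50 0 0 0 1;0 0 45 0 0 0 1;0 0 27 0 0 0 1;0 0 5 0 0 0 1;0 0 0 0 0 0 1;0 0 0 0 0 0 1",
  newtons=12,
)

```text
time: 21.62
position: [0.6341, -0.2166, 0.0905]
tool_rot: [0.999, -0.035, 0.002, 0.001]
ft_force: [0.5, -0.4, 0.5]
grip_width: 0.0871
grip_force: 0.0
```

Call:
send_rows(
  deltas="0 0 0 0 0 0 0.4;0 0 0 0 0 0 0.4;0 0 0 0 0 0 0.4;0 0 0 0 0 0 0.4;0 0 0 0 0 0 0.4",
)

```text
time: 22.25
position: [0.633, -0.2163, 0.0886]
tool_rot: [0.999, -0.035, -0.0, -0.0]
ft_force: [-0.1, 0.3, 0.8]
grip_width: 0.0536
grip_force: 12.0
```

Call:
send_rows(
  deltas="0 0 -10 0 0 0 0.4;0 0 -30 0 0 0 0.4;0 0 -50 0 0 0 0.4;0 0 -50 0 0 0 0.4;0 0 -30 0 0 0 0.4;0 0 0 0 0 0 0.4;0 0 0 0 0 0 0.4",
)

```text
time: 23.12
position: [0.632, -0.2159, 0.2571]
tool_rot: [0.999, -0.035, -0.001, -0.001]
ft_force: [-1.2, 0.1, -2.1]
grip_width: 0.0532
grip_force: 12.0
```

Call:
send_rows(
  deltas="-13.3 -51 0 0 0 0 0.4;-13.3 -51 0 0 0 0 0.4;-13.3 -51 0 0 0 0 0.4;-13.3 -51 0 0 0 0 0.4;-13.4 -51 0 0 0 0 0.4;-13.4 -51 0 0 0 0 0.4;-13.4 -51 0 0 0 0 0.4;-13.3 -51.1 0 0 0 0 0.4;0 0 0 0 0 0 0.4;0 0 0 0 0 0 0.4",
)

```text
time: 24.38
position: [0.5543, 0.198, 0.2568]
tool_rot: [0.999, -0.035, -0.002, 0.001]
ft_force: [-0.2, -0.6, -1.3]
grip_width: 0.0534
grip_force: 12.0
```

Run:
```python
from h import *
o=robot.get_obs(); print(o['time'],o['position'],o['ft_force'],o['grip_width'],o['grip_force'])
c=cam('wrist','hl.png'); W=world(c); i=c['image'].astype(int)
m=box(W,(.48,.1,.14),(.65,.3,.25))&(i[:,:,0]>i[:,:,2]+50)&(i[:,:,1]>i[:,:,2]+40); print(m.sum(),W[m].min(0),W[m].max(0))
print(rimfit(W,np.array([.5543,.1985]),.1275))
```

```text
24.375 [0.55433453 0.1979977  0.25681416] [-0.22675393 -0.56575888 -1.3189373 ] 0.05338392977495807 11.99972067028284
10614 [0.51728308 0.17053956 0.19111602] [0.59185354 0.22467017 0.22447757]
(array([0.00069099, 0.00118546, 0.12746808]), array([0.55372651, 0.1979277 ]), 6174)
```

View pics/hl.png

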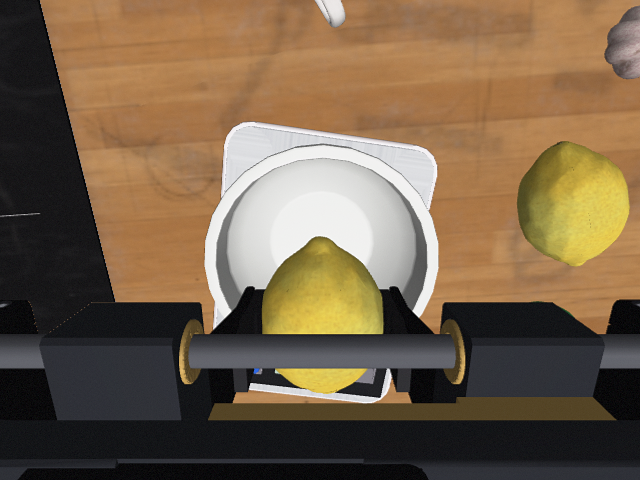

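The view shows the lemon held at (322,315), centred over the bowl. Lower it gently.

Call:
send_rows(
  deltas="0 0 15 0 0 0 0.4;0 0 20 0 0 0 0.4;0 0 20 0 0 0 0.4;0 0 18 0 0 0 0.4;0 0 10 0 0 0 0.4;0 0 6 0 0 0 0.4;0 0 3 0 0 0 0.4;0 0 0 0 0 0 0.4;0 0 0 0 0 0 0.4",
)

```text
time: 25.55
position: [0.5554, 0.1984, 0.1671]
tool_rot: [0.999, -0.035, 0.001, -0.0]
ft_force: [-0.1, 0.3, -1.7]
grip_width: 0.0536
grip_force: 12.0
```

Call:
send_rows(
  deltas="0 0 1 0 0 0 0.4;0 0 1 0 0 0 0.4;0 0 0 0 0 0 0.4",
)

```text
time: 25.92
position: [0.555, 0.1983, 0.1645]
tool_rot: [0.999, -0.035, -0.0, 0.0]
ft_force: [0.3, 0.4, -0.4]
grip_width: 0.0536
grip_force: 12.0
```

Call:
send_rows(
  deltas="0 0 1 0 0 0 0.4;0 0 0 0 0 0 0.4",
)

```text
time: 26.18
position: [0.555, 0.1982, 0.1634]
tool_rot: [0.999, -0.035, -0.0, 0.0]
ft_force: [0.2, 0.8, -2.0]
grip_width: 0.0537
grip_force: 12.0
```

Call:
send_rows(
  deltas="0 0 1 0 0 0 0.4;0 0 0 0 0 0 0.4",
)

```text
time: 26.42
position: [0.555, 0.1982, 0.1624]
tool_rot: [0.999, -0.035, -0.0, 0.0]
ft_force: [0.3, 0.2, -1.4]
grip_width: 0.0539
grip_force: 12.0
```

Call:
send_rows(
  deltas="0 0 1 0 0 0 0.4;0 0 0 0 0 0 0.4",
)

```text
time: 26.68
position: [0.555, 0.1982, 0.1615]
tool_rot: [0.999, -0.035, -0.0, 0.0]
ft_force: [0.4, 0.9, -1.3]
grip_width: 0.054
grip_force: 12.0
```

Call:
send_rows(
  deltas="0 0 0.7 0 0 0 0.4;0 0 0 0 0 0 0.4",
)

```text
time: 26.92
position: [0.555, 0.1982, 0.1608]
tool_rot: [0.999, -0.035, -0.0, 0.0]
ft_force: [-0.4, -0.0, -1.4]
grip_width: 0.0537
grip_force: 12.0
```

Call:
send_rows(
  deltas="0 0 0.7 0 0 0 0.4;0 0 0 0 0 0 0.4",
)

```text
time: 27.18
position: [0.5553, 0.1982, 0.1604]
tool_rot: [0.999, -0.035, 0.0, -0.0]
ft_force: [0.6, -0.5, 0.1]
grip_width: 0.0537
grip_force: 12.0
```

Call:
send_rows(
  deltas="0 0 0.5 0 0 0 0.4;0 0 0 0 0 0 0.4",
)

```text
time: 27.42
position: [0.5553, 0.1982, 0.1603]
tool_rot: [0.999, -0.035, 0.0, -0.0]
ft_force: [-1.8, -0.5, 4.1]
grip_width: 0.0532
grip_force: 12.0
```

The lemon is on the floor of the bowl. Open a little and withdraw.

Call:
send_rows(
  deltas="0 0 0 0 0 0 0.65;0 0 0 0 0 0 0.72;0 0 0 0 0 0 0.74;0 0 0 0 0 0 0.74;0 0 -5 0 0 0 0.74;0 0 -20 0 0 0 0.74;0 0 -40 0 0 0 0.74;0 0 -40 0 0 0 0.74;0 0 -20 0 0 0 0.74;0 0 0 0 0 0 0.74",
)

```text
time: 28.68
position: [0.556, 0.1984, 0.2868]
tool_rot: [0.999, -0.035, 0.002, -0.0]
ft_force: [-0.9, -0.7, 0.2]
grip_width: 0.0641
grip_force: 0.0
```

Run:
```python
from h import *
o=robot.get_obs(); print(o['time'],o['position'],o['ft_force'])
c=cam('wrist','end.png'); W=world(c); i=c['image'].astype(int)
m=box(W,(.48,.1,.08),(.65,.3,.2))&(i[:,:,0]>i[:,:,2]+50)&(i[:,:,1]>i[:,:,2]+40); print(m.sum(),W[m].min(0),W[m].max(0))
print(rimfit(W,np.array([.5543,.1985]),.1275))
c=cam('top'); W=world(c);print(rimfit(W,np.array([.5543,.1985]),.1275)); k=key(W,c['image']); print(k.sum())
for t in('garlic_1','mug_2','teaspoon_1'): print(t,[np.round(r['box']) for r in robot.find_in('top',t)[:1]])
```

```text
28.675 [0.55601664 0.19840914 0.28681221] [-0.90974443 -0.6869753   0.21955567]
4843 [0.51646662 0.17061225 0.09775546] [0.59248467 0.224791   0.12864499]
(array([0.00256794, 0.00106841, 0.12740193]), array([0.55418158, 0.19794902]), 5232)
(array([0.01243763, 0.0018305 , 0.1273276 ]), array([0.55624767, 0.19784896]), 260)
0
garlic_1 [array([340., 187., 371., 217.])]
mug_2 [array([201., 146., 229., 192.])]
teaspoon_1 [array([297., 140., 345., 182.])]
```

View pics/end.png

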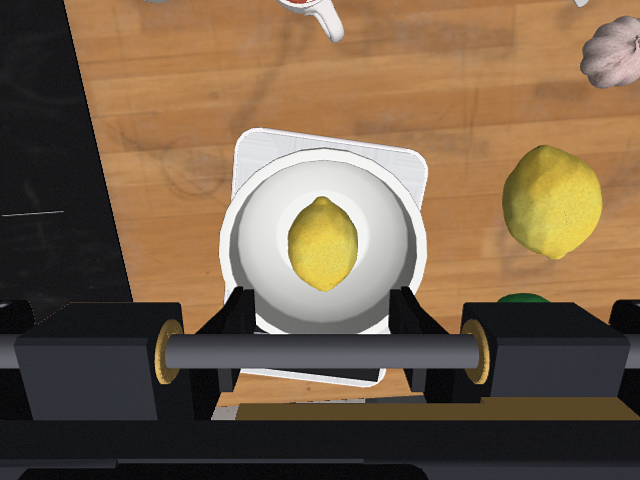

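The lemon lies centred in the seated bowl at (322,245), and the garlic, cup and teaspoon are where they were. Handing in.

```bash
python3 -c "
from rig import robot
print(robot.hand_in())"
```

```text
the job is handed in; nothing more can be done
None
```

I set the bowl down in the scale's ring, held the tare key down for over a second and let it up, then lowered the lemon into the bowl; the job is handed in at about 29 s of the 72 s, with no verdict shown.

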